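# Free and hold open the belt cover of a bench grinder

### The job

The belt in the bench grinder is due for changing: pull the yellow lock pin out of the machine (it is held by a snap detent, so pull firmly) and put it in the blue tray. Then, before you touch the red slide catch, tug the cover upwards by its black bar to feel whether it is caught; if it is, lower it again and push the red catch all the way to where the pin stood. Finish with the cover raised well past half way of its swing and keep holding it there by the bar as you end, for it drops shut if let go; leave the other things on the bench and on the machine where they are.

Things in the scene. Friction and masses are not known exactly. Their poses are not given: they have to be found in the camera images.
- machine: Green bench belt grinder, fixed. Origin under its housing at bench level; x from its front (robot side) to the motor behind, y to its left, z up. Housing x -110 to 130, y -170 to 190 mm, deck at z = 130. Cover on the right of the deck; flat control deck (y 40 to 190) on the left with catch, pin and tin. Grinding arm to the right (y to -270, z 119), motor behind (x to 260, z 145).
- cover_handle (a point): Middle of the cover's black bar handle: round bar 12 mm thick, 110 mm long along the machine's y, a post at each end, its centre 35 mm above the cover's top. When shut it is at machine x = -60, y = -60, z = 171 mm. Pinch it from above across the machine's x; it can turn between the pads as the cover swings.
- cover_hinge (a point): Point on the cover's hinge axis, level with the handle's middle: the axis runs along the machine's y at the cover's far edge (machine x = 110, z = 130.5 mm). The handle's middle is 170 mm in front of it and 41 mm above it when shut.
- cover (a joint): Swing of the cover (green plate 200 x 180 x 6 mm, about 0.45 kg), rad: 0 shut, grows as its front edge rises, stop at 1.2. Falls shut when let go. The catch works inside, out of sight: a caught cover rises about 0.05 rad (8 mm at the bar) and stops hard; a free one keeps rising, with about 3 N at the bar. Caught or free varies and cannot be seen.
- catch (a joint): Travel of the red slide catch, m: 0 as found (caught or free), grows towards the machine's +y, where the pin stands, to its stop at 0.028. Slides with 2 to 4 N and stays where it is left. Only at the stop is the cover surely released. While the lock pin is in, it stops after 3 mm.
- catch_grip (a point): Centre of the catch's red grip: block 14 mm (machine x) by 22 mm (y) by 30 mm high, 12 to 42 mm above the deck; at 0 it is at machine x = 20, y = 85, z = 157 mm. It stands on a steel foot 14 mm wide, 12 mm high, that reaches 52 mm towards +y.
- pin: Lock pin, 60 g, loose, upright at the start. Origin at its tip, z up along it, 68 mm long: round tip, shaft 10 mm thick, yellow round head 22 mm across from 42 to 68 mm above the tip. Its tip stands 26 mm deep in a bore of the control deck (machine x = 20, y = 145, z = 104 mm). The detent lets go at a straight upward pull of about 10 N.
- pin_mid (a point): Point on the pin's axis, 34 mm from its tip: half way along it.
- tray: Blue open tray, fixed, 160 x 160 mm, 25 mm high, walls 4 mm, floor about 4 mm thick. Origin under its centre on the bench. Empty at the start.
- tin: Bystander: small brass tin, 36 mm across, 16 mm high, on the machine's control deck near its front left corner. Origin under its centre.
- wrench: Bystander: flat steel wrench 180 mm long, lying on the bench behind the tray. Origin under its middle.
- can: Bystander: grey closed can, 52 mm across, 150 mm tall, standing left of the motor. Origin under its centre.
- hoop: Bystander: pink belt hoop, 80 mm across, 40 mm high, on the bench at the back right. Origin under its centre.
- offcut: Bystander: dark steel offcut 100 x 40 x 12 mm on the bench at the right. Origin under its centre.
Things that resemble listed ones, but are neither listed nor needed, are in the scene too. Leave any grey or white look-alike of the tray alone.

How it is judged:
On the way, in this order (a step that is already met when the one before it is completed fails the run):
1. the lock pin is out and left in the tray, with the cover still shut (x of pin_mid in the frame of tray between -0.078 and 0.078 m and y of pin_mid in the frame of tray between -0.078 and 0.078 m and z of pin_mid in the frame of tray between 0 and 0.05 m and contact force between pin and the fingers below 0.1 N and linear speed of pin below 0.1 m/s and value of joint cover below 0.02 rad), for 0.2 s.
2. the cover is tugged up through its play with the catch not yet pushed (value of joint cover above 0.025 rad and value of joint catch below 0.005 m and contact force between the fingers and cover above 0.5 N), for 0.1 s.
3. the cover is raised past half way (value of joint cover above 0.6 rad), for 0.2 s.
At the end, for the whole second after the job is handed in: The cover stands still more than 0.6 rad open (half its swing), held by the fingers and resting on no loose thing; the pin is at rest in the tray, its middle within the walls and under 50 mm high, not touched; no bystander was moved over 30 mm (value of joint cover above 0.6 rad and velocity of joint cover between -0.1 and 0.1 rad/s and contact force between the fingers and cover above 0.5 N and contact force between cover and pin below 0.2 N and contact force between cover and tin below 0.2 N and contact force between cover and wrench below 0.2 N and contact force between cover and can below 0.2 N and contact force between cover and hoop below 0.2 N and contact force between cover and offcut below 0.2 N and x of pin_mid in the frame of tray between -0.078 and 0.078 m and y of pin_mid in the frame of tray between -0.078 and 0.078 m and z of pin_mid in the frame of tray between 0 and 0.05 m and contact force between pin and the fingers below 0.1 N and linear speed of pin below 0.05 m/s); the arm keeps its last pose, push and grip.
It fails at once if a bystander (tin, wrench, can, hoop or offcut) is moved by more than 30 mm (distance of any of tin, wrench, can, hoop, offcut from where it was at the start of the episode above 0.03 m).
It also fails if it takes over 64 s, if anything falls off the work surface, if the arm or the gripper's body presses on something with over 40 N, if the wrist force passes 120 N, or if a joint passes its speed limit or range.

### The arm

A 6-joint arm with a two-finger parallel gripper is mounted at the origin on the work surface. World frame = base frame: x ahead of the robot, y to its left, z up, the work surface at z = 0. Lengths are in m, angles in rad, forces in N, time in s.
With the tool pointing down it reaches from about 0.25 to 0.775 m from the base axis. Payload 4 kg.
Tool frame: the origin (TCP) lies midway between the tips of the shut fingers; the grasp point (between the pads) lies 19 mm behind it; z points along the fingers, y is the direction in which the jaws open and shut (so a half turn about z gives the same grasp; the last joint's range is limited). The gripper opens to 94 mm and grips with 3 to 60 N. Pads are 16 mm wide; open, the fingers measure 119 mm over their backs; the gripper's body (75 mm by 177 mm) begins 78 mm behind the grasp point.
Start: joints at [1.211, 0.087, 1.371, -0, 1.684, -0.103], TCP at [0.14, 0.532, 0.206] pointing down, gripper open.
Joint ranges: [-3.1, 3.1], [-0.76, 2.03], [0.27, 2.55], [-1.08, 4.22], [0.17, 2.65], [-2.57, 2.57]. Speed limits (rad/s): [2.79, 2.79, 3.14, 3.14, 3.14, 3.14].

### API

Orientations are given as [roll, pitch, yaw] about the fixed x, y, z axes, in that order (R = Rz(yaw) Ry(pitch) Rx(roll)).
In Python, from bench import robot gives the robot as it stands.
- The arm moves only by the tool drive_tool, never from a script. Its argument "series" is a list that holds one entry, the list of rows, each a list of 7 numbers: the turn, a rotation vector about the tool's x, y, z in rad, then the shift along the tool's x, y, z in cm, then the opening in per cent of the stroke, from 0 (shut) to 100 (fully open). In form: [[[rx, ry, rz, tx, ty, tz, fingers], ...]]. A call has 1 to 20 rows; each row is the pose to reach, as a shift and turn from the pose measured when the call began, along the tool's axes at that moment; what a row does not reach only later rows make up. A row lasts 1/10 s, in which the tool goes at most 50 mm and 8.59 degrees, less where a joint would pass 70% of its speed; a pose out of reach is approached as far as the arm can. A call with a gripper value outside its range is refused whole. The fingers move at their own pace and stop on an object; the grip force is fixed at half the most. Time passes only in rows, so rows that repeat a pose let the fingers close. It gives the time, the measured TCP pose, the force and the opening at its end, in the units of the state.
- robot.get_obs(): the state, without advancing time (a new reading comes with each control period).
- robot.snapshot(name): name is "side" or "top"; returns a dict with "img" (480x640x3 uint8, blue, green, red), "depth" (480x640 float32, m along the optical axis (not along the pixel's ray), 0 where there is no reading), "vertical_fov" (degrees; the focal length in pixels is half the picture's height over the tangent of half this angle, whatever the lens; pixels are square), "cx", "cy" (the principal point, pixels), "rvec" (rotation vector, rad) and "tvec" (3), from world to camera coordinates, as OpenCV has them. Camera axes: x right, y down, z forward; pixel columns grow to the right and rows downward; lengths in m; the calibration is good to about 2 mm. A picture is of the moment at which its call begins.
- robot.close_job(): hands the job in, once; it reports no verdict.
The state is a dict: "time": time; "joint_positions": joint angles; "qvel": joint speeds; "joint_torque": joint torques, N m; "tool_pos": TCP position; "ee_rot": TCP orientation; "wrist_force": force on the tool from outside, world axes, zero at the start; "wrist_torque": the same for the moment, N m; "width": finger opening in m.
Only numpy, scipy, OpenCV 4.12 (cv2) and the standard library are available. Lean on these libraries where they do the work, as an engineer would, in place of code of your own. Each camera call takes 0.05 s, during which the arm holds its last target.

## Working session

There is one attempt and no reset: what is moved stays moved. The work goes in short steps, Python scripts to look and compute and a tool call to move; the robot and the scene stay as the last step left them, time stands still between calls to the robot, and variables do not carry over. Pictures are saved under pics/ and viewed, and the job is handed in when it is done.

Besides the shell and the picture viewer there is one more tool, called after "Call:" as name(argument=value, ...) on one line, values as JSON. drive_tool: Moves the arm, as the interface text tells. Its arguments: {"type":"object","properties":{"series":{"type":"array","items":{"type":"array","items":{"type":"array","items":{"type":"number"}}}}},"required":["series"]}

```bash
mkdir -p pics; cat > h.py <<'E'
import numpy as np, cv2
from bench import robot
def snap(n,save=None):
    s=robot.snapshot(n); R=cv2.Rodrigues(np.array(s['rvec'],float))[0]; t=np.array(s['tvec'],float).ravel()
    f=240/np.tan(np.radians(s['vertical_fov'])/2)
    s.update(R=R,t=t,f=f)
    if save: cv2.imwrite('pics/'+save,s['img']); np.savez('pics/'+save+'.npz',**{k:s[k] for k in('img','depth','R','t','f','cx','cy')})
    return s
def ray(s,u,v):
    d=s['R'].T@np.array([(u-s['cx'])/s['f'],(v-s['cy'])/s['f'],1.]); return -s['R'].T@s['t'],d
def plane(s,u,v,z):
    c,d=ray(s,u,v); return c+d*(z-c[2])/d[2]
def dep(s,u,v):
    c,d=ray(s,u,v); return c+d*s['depth'][int(round(v)),int(round(u))]
def proj(s,p):
    q=s['R']@np.array(p)+s['t']; return s['f']*q[:2]/q[2]+[s['cx'],s['cy']]
def load(n): return dict(np.load('pics/'+n+'.npz'))
def cloud(s):
    v,u=np.mgrid[:480,:640]; q=np.stack([(u-s['cx'])/s['f'],(v-s['cy'])/s['f'],np.ones_like(u)],-1)*s['depth'][...,None]
    return (q-s['t'])@s['R']
E
python3 - <<'E'
from h import *
for n in('top','side'):
    s=snap(n,n+'0.png'); print(n,s['f'],s['cx'],s['cy'],-s['R'].T@s['t'],s['R'][2])
o=robot.get_obs(); print(o)
E
```

```text
top 521.9590510388197 308.2098946988155 240.234154614694 [0.11586048 0.02785112 1.54509224] [ 0.22162457  0.00633815 -0.97511147]
side 549.5753616734444 309.6842761810022 239.74238518884783 [-0.32613069  0.95203223  1.34850281] [ 0.45965023 -0.53030113 -0.71239201]
{'time': 0.1, 'joint_positions': array([ 1.21089873e+00,  8.78365379e-02,  1.37205609e+00, -3.46755974e-05,
        1.68358039e+00, -1.03095313e-01]), 'qvel': array([-2.09550345e-03, -2.48195417e-03, -1.17851864e-03,  4.91804411e-04,
        3.64762358e-05,  8.32809557e-04]), 'joint_torque': array([ 2.28993333e-03, -3.41252625e+01, -3.03300977e+01,  7.19894283e-02,
        3.04994301e-02, -9.61536557e-05]), 'tool_pos': array([0.13953934, 0.53151294, 0.20446942]), 'ee_rot': array([-3.13971873e+00, -1.59233166e-04,  2.88478635e+00]), 'wrist_force': array([-0.19919725, -0.57688463,  0.14140855]), 'wrist_torque': array([ 0.00033564, -0.00783544,  0.02815717]), 'width': 0.09388282270805669}
```

View pics/top0.png

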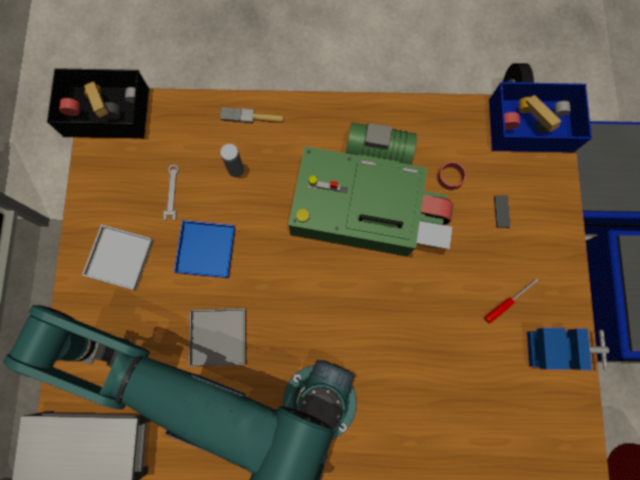

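View pics/side0.png

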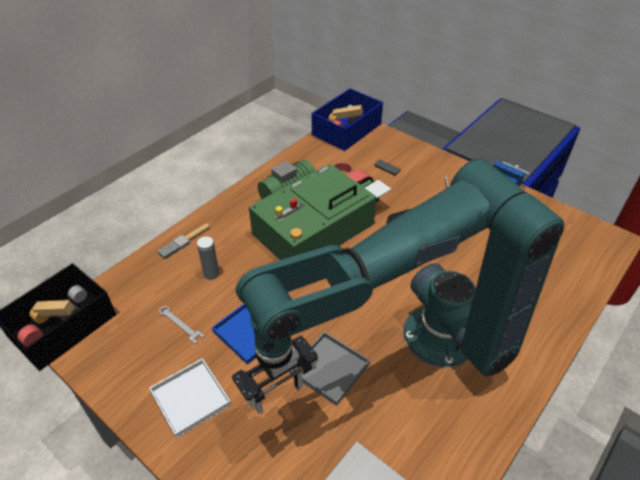

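The top view shows the yellow pin head at (313,180), the red catch at (334,185), the brass tin at (303,215) and the bar at (381,220). The blue tray is at (206,249).

Candidates I could confuse:
- **Pin:** the yellow head (313,180) against the brass tin (303,215).
- **Tray:** the blue tray (206,249) against the white one (118,257), the grey one (218,337) and the blue bin (540,117).
- **Catch:** the red block (334,185) against the red abrasive (437,208) and the screwdriver (500,308).

Next I'll check a crop and measure.

```bash
python3 - <<'E'
from h import *
for n,b in(('top',(130,260,280,460)),('side',(155,265,240,400))):
    s=load(n+'0.png'); im=s['img']; hsv=cv2.cvtColor(im,cv2.COLOR_BGR2HSV)
    c=im[b[0]:b[1],b[2]:b[3]]; cv2.imwrite(f'pics/crop_{n}.png',cv2.resize(c,None,fx=4.2,fy=4.2,interpolation=cv2.INTER_CUBIC))
    P=cloud(s)
    for nm,lo,hi in(('yellow',(18,150,80),(33,255,255)),('red',(0,150,80),(6,255,255)),('blue',(105,150,60),(125,255,255)),('black',(0,0,0),(180,255,32))):
        m=cv2.inRange(hsv,lo,hi)
        if nm!='blue':
            k=np.zeros_like(m);k[b[0]:b[1],b[2]:b[3]]=255;m&=k
        N,L,st,ce=cv2.connectedComponentsWithStats(m)
        for i in range(1,N):
            if st[i,4]>15: print(n,nm,ce[i].round(1),st[i],np.median(P[L==i],0).round(4))
E
```

```text
top yellow [312.4 179.6] [309 176   8   8  54] [0.6016 0.0296 0.1689]
top yellow [302.5 215. ] [297 209  12  13 127] [0.5056 0.0553 0.1449]
top red [444.  167.4] [439 163  15  13  33] [ 0.7005 -0.3731  0.0358]
top red [333.5 183.8] [330 181   8   6  32] [ 0.5893 -0.03    0.1707]
top red [446.5 208.8] [440 199  12  20 165] [ 0.5419 -0.3551  0.1103]
top blue [541.  119.2] [ 500   81  140   59 1653] [ 0.8553 -0.6586  0.0081]
top blue [549.8 103.7] [542 100  16  11  79] [ 0.9319 -0.7305  0.0063]
top blue [611.4 214.6] [583 211  57   8 395] [ 0.6993 -1.161  -0.4558]
top blue [204.6 248.9] [ 175  221   59   56 2699] [0.4327 0.3498 0.0031]
top blue [620.3 292.4] [ 608  229   32  130 1400] [ 0.3442 -0.9673 -0.1366]
top blue [556.6 348.3] [ 543  329   29   40 1010] [ 0.1574 -0.6345  0.1142]
top blue [582.8 349. ] [576 330  14  39 426] [ 0.1566 -0.7049  0.1143]
top blue [533.  348.2] [530 332   9  34 158] [ 0.1591 -0.6071  0.0293]
top black [380.5 220.8] [359 216  43  11  73] [ 0.486  -0.1593  0.1748]
top black [445.4 220.4] [443 218   6   6  23] [ 0.5125 -0.357   0.0924]
side yellow [278.4 210.7] [276 207   6   9  43] [0.5982 0.0367 0.1668]
side yellow [295.9 233.1] [292 230   9   8  57] [0.5021 0.0615 0.1454]
side red [293.1 202.7] [290 199   7   9  41] [ 0.5887 -0.0225  0.167 ]
side blue [342.9 119.5] [ 313   89   69   61 1443] [ 0.852  -0.5576  0.0756]
side blue [456.6 136.6] [443 122  31  28  44] [ 0.5446 -1.0926 -0.1356]
side blue [551.6 157.6] [523 127  56  60 624] [ 0.1428 -1.2371 -0.1388]
side blue [510.1 172.3] [494 161  30  24 283] [ 0.1381 -0.692   0.1119]
side blue [551.7 187.6] [546 179  12  16  68] [ 0.138  -1.4517 -0.4587]
side blue [238.4 332.9] [ 213  305   43   58 1408] [0.4548 0.3873 0.0052]
side black [354.2 189.8] [352 187   4   8  16] [ 0.4781 -0.2056  0.1642]
side black [348.1 252.3] [343 250  12   8  23] [0.0939 0.3561 0.579 ]
```

View pics/crop_top.png

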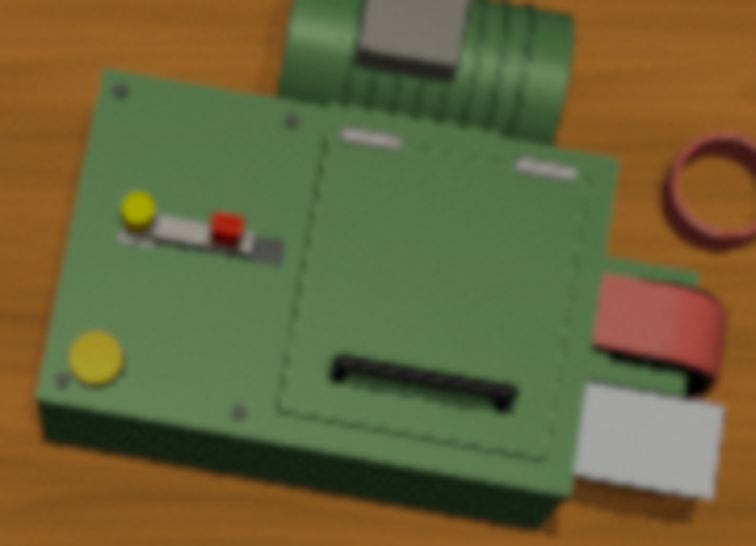

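View pics/crop_side.png

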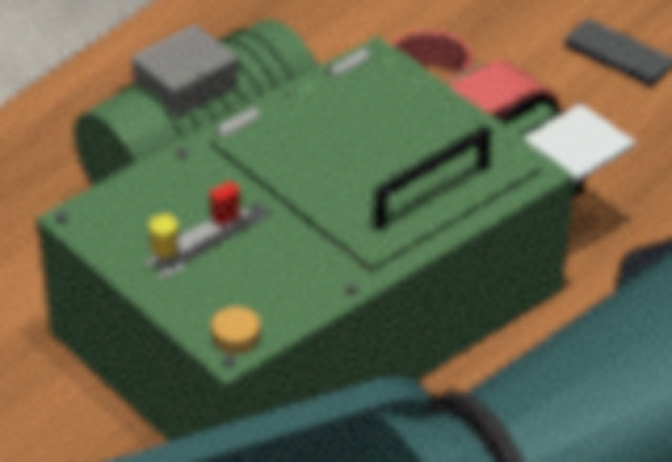

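```bash
python3 - <<'E'
from h import *
from scipy.optimize import least_squares
D={}
for n in('top','side'):
    s=load(n+'0.png'); im=s['img']; hsv=cv2.cvtColor(im,cv2.COLOR_BGR2HSV); P=cloud(s)
    m=(cv2.inRange(hsv,(40,80,30),(80,255,255))>0)&(abs(P[...,2]-.130)<.006)&(P[...,0]>.4)&(P[...,0]<.75)&(P[...,1]<.15)
    m|=(abs(P[...,2]-.136)<.006)&(P[...,0]>.4)&(P[...,0]<.75)&(P[...,1]<.12)&(P[...,1]>-.29)&(cv2.inRange(hsv,(40,80,30),(80,255,255))>0)
    N,L,st,ce=cv2.connectedComponentsWithStats(m.astype(np.uint8)); i=1+np.argmax(st[1:,4])
    c=max(cv2.findContours((L==i).astype(np.uint8),0,2)[0],key=cv2.contourArea)
    pts=np.array([plane(s,*p,.13)[:2] for p in c[:,0]],np.float32)
    r=cv2.minAreaRect(pts*1000); print(n,'deck',r, cv2.boxPoints(r).round(0).tolist())
    # handle : points above cover
    m=(P[...,2]>.160)&(P[...,2]<.19)&(P[...,0]>.42)&(P[...,0]<.58)&(P[...,1]<-.06)&(P[...,1]>-.27)
    q=P[m]; 
    if len(q): print('handle',len(q),q.mean(0).round(4),'pca',cv2.fitLine(q[:,:2].astype(np.float32),2,0,.01,.01).ravel(), cv2.minAreaRect((q[:,:2]*1000).astype(np.float32)))
    m=cv2.inRange(hsv,(105,150,60),(125,255,255)); N,L,st,ce=cv2.connectedComponentsWithStats(m)
    t=L[249,205] if n=='top' else L[333,238]
    c=max(cv2.findContours((L==t).astype(np.uint8),0,2)[0],key=cv2.contourArea)
    r=cv2.minAreaRect(np.array([plane(s,*p,.025)[:2]*1000 for p in c[:,0]],np.float32)); print('tray',r)
E
```

```text
top deck ((568.8131713867188, -103.59046936035156), (358.8581848144531, 241.7931671142578), 80.52848052978516) [[420.0, -261.0], [659.0, -300.0], [718.0, 53.0], [479.0, 93.0]]
handle 200 [ 0.4883 -0.1599  0.175 ] pca [ 0.16303177  0.98662084  0.48829898 -0.15993544] ((488.9858093261719, -160.4391632080078), (120.38054656982422, 14.067926406860352), 79.80933380126953)
tray ((429.82318115234375, 345.5909729003906), (157.9121551513672, 155.54103088378906), 85.4563217163086)
side deck ((566.3731079101562, -95.48793029785156), (367.04559326171875, 250.6901092529297), 80.44464111328125) [[412.0, -256.0], [660.0, -297.0], [720.0, 65.0], [473.0, 106.0]]
handle 124 [ 0.488 -0.153  0.174] pca [ 0.16351385  0.98654103  0.4880238  -0.15295471] ((488.7377014160156, -154.81881713867188), (124.91403198242188, 17.002676010131836), 82.95455932617188)
tray ((426.5069885253906, 374.477783203125), (124.21578979492188, 163.07568359375), 85.20113372802734)
```

```bash
python3 - <<'E'
from h import *
from scipy.optimize import least_squares
S={n:load(n+'0.png') for n in('top','side')}
obs=[]
for n,b in(('top',(130,260,280,460)),('side',(155,265,240,400))):
    im=S[n]['img']; hsv=cv2.cvtColor(im,cv2.COLOR_BGR2HSV)
    def cen(lo,hi,near,r):
        m=cv2.inRange(hsv,lo,hi); k=np.zeros_like(m); cv2.circle(k,near,r,255,-1); m&=k; N,L,st,ce=cv2.connectedComponentsWithStats(m); i=1+np.argmax(st[1:,4]); return ce[i],st[i]
    pn={'top':(312,180),'side':(278,211)}[n]; rn={'top':(334,184),'side':(293,203)}[n]
    p,sp=cen((20,120,60),(35,255,255),pn,9); r,sr=cen((0,120,60),(8,255,255),rn,8)
    print(n,p,sp,r,sr)
    obs+= [(n,p,(.02,.145,.159)),(n,r,(.02,.085,.157))]
    # handle: mean of 3d handle pts -> pixel centroid; mask from depth
    s=S[n]; P=cloud(s); m=(P[...,2]>.164)&(P[...,2]<.19)&(P[...,0]>.42)&(P[...,0]<.58)&(P[...,1]<-.06)&(P[...,1]>-.27)
    v,u=np.nonzero(m); 
    r_=cv2.minAreaRect(np.stack([u,v],1).astype(np.float32)); print('handle px',r_[0],u.mean(),v.mean())
    obs.append((n,np.array([u.mean(),v.mean()]),(-.06,-.06,.171)))
def W(x,m): c,s=np.cos(x[2]),np.sin(x[2]); return np.array([x[0]+c*m[0]-s*m[1],x[1]+s*m[0]+c*m[1],m[2]])
for sel in(('top',),('side',),('top','side')):
    o=[q for q in obs if q[0] in sel]
    f=lambda x:np.concatenate([proj(S[n],W(x,m))-p for n,p,m in o])
    R=least_squares(f,[.557,-.11,-.166]); x=R.x
    print(sel,x[:2],np.degrees(x[2]),R.fun.round(2))
    for m in((.02,.145,.159),(.02,.085,.157),(-.06,-.06,.171)): print('  ',W(x,m).round(4))
E
```

```text
top [312.30769231 179.98461538] [309 176   8  10  65] [333.51923077 184.32692308] [330 181   8   8  52]
handle px (381.15386962890625, 219.7307586669922) 381.2791878172589 219.7258883248731
side [278.48214286 210.41071429] [275 206   7  10  56] [293.375      202.52083333] [290 198   7  10  48]
handle px (342.2696533203125, 193.33145141601562) 342.1694915254237 193.27966101694915
('top',) [ 0.55908105 -0.11122213] -9.709851345634162 [ 0.21  0.22  0.08 -0.05 -0.28 -0.15]
   [0.6033 0.0283 0.159 ]
   [ 0.5931 -0.0308  0.157 ]
   [ 0.4898 -0.1602  0.171 ]
('side',) [ 0.55959342 -0.10900762] -9.966949836755054 [-0.14 -0.07 -0.36  0.27  0.51 -0.25]
   [0.6044 0.0303 0.159 ]
   [ 0.594  -0.0288  0.157 ]
   [ 0.4901 -0.1577  0.171 ]
('top', 'side') [ 0.55950031 -0.11045521] -9.769232571252534 [-0.05  0.02 -0.18 -0.23 -0.59 -0.29  0.26 -0.2  -0.01  0.11  0.81 -0.52]
   [0.6038 0.029  0.159 ]
   [ 0.5936 -0.0301  0.157 ]
   [ 0.4902 -0.1594  0.171 ]
```

```bash
cat >> h.py <<'E'
from scipy.spatial.transform import Rotation as Rt
X=(.5595,-.1105,-.1705)
def MW(m): c,s=np.cos(X[2]),np.sin(X[2]); return np.array([X[0]+c*m[0]-s*m[1],X[1]+s*m[0]+c*m[1],m[2]])
def delta(target,rpy=(np.pi,0,np.pi/2-.1705)):
    o=robot.get_obs(); R=Rt.from_euler('xyz',o['ee_rot']); T=Rt.from_euler('xyz',rpy)
    rv=(R.inv()*T).as_rotvec(); d=R.inv().apply(np.array(target)-o['tool_pos'])*100
    return np.r_[rv.round(3),d.round(2)]
def st():
    o=robot.get_obs(); print({k:np.round(o[k],4).tolist() for k in('time','tool_pos','ee_rot','wrist_force','width','joint_positions')})
E
python3 - <<'E'
from h import *
p=MW((.02,.145,.25)); print(p,delta(p))
E
```

```text
[0.60381289 0.02900401 0.25      ] [-2.000e-03  1.000e-03  1.484e+00 -5.767e+01 -3.682e+01 -4.490e+00]
```

Call:
drive_tool(series=[[[0,0,0.1,-4,-2.6,-2,100],[-0.002,0.001,1.484,-57.7,-36.8,-4.5,100],[-0.002,0.001,1.484,-57.7,-36.8,-4.5,100],[-0.002,0.001,1.484,-57.7,-36.8,-4.5,100],[-0.002,0.001,1.484,-57.7,-36.8,-4.5,100],[-0.002,0.001,1.484,-57.7,-36.8,-4.5,100],[-0.002,0.001,1.484,-57.7,-36.8,-4.5,100],[-0.002,0.001,1.484,-57.7,-36.8,-4.5,100],[-0.002,0.001,1.484,-57.7,-36.8,-4.5,100],[-0.002,0.001,1.484,-57.7,-36.8,-4.5,100],[-0.002,0.001,1.484,-57.7,-36.8,-4.5,100],[-0.002,0.001,1.484,-57.7,-36.8,-4.5,100],[-0.002,0.001,1.484,-57.7,-36.8,-4.5,100],[-0.002,0.001,1.484,-57.7,-36.8,-4.5,100],[-0.002,0.001,1.484,-57.7,-36.8,-4.5,100],[-0.002,0.001,1.484,-57.7,-36.8,-4.5,100],[-0.002,0.001,1.484,-57.7,-36.8,-4.5,100]]])

```text
time: 1.8
tool_pos: [0.6034, 0.0301, 0.2499]
ee_rot: [-3.141, -0.0, 1.402]
wrist_force: [0.4, 0.3, 0.0]
width: 0.094
```

```bash
python3 - <<'E'
from h import *
st(); print(delta(MW((.02,.145,.142))))
s=snap('side','side1.png'); c=s['img'][120:280,200:400]; cv2.imwrite('pics/c1.png',cv2.resize(c,None,fx=3.7,fy=3.7))
E
```

```text
{'time': 1.8, 'tool_pos': [0.6034, 0.0301, 0.2499], 'ee_rot': [-3.141, -0.0004, 1.4019], 'wrist_force': [0.3535, 0.2779, 0.0094], 'width': 0.094, 'joint_positions': [-0.0442, 0.2061, 1.1493, 0.0005, 1.7867, 0.1248]}
[-1.000e-03 -0.000e+00  2.000e-03 -1.100e-01  7.000e-02  1.079e+01]
```

View pics/c1.png

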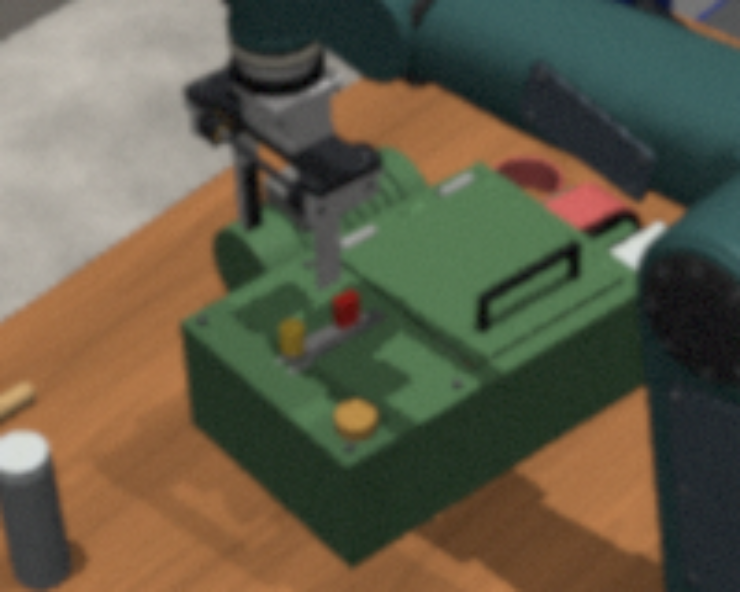

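The gripper hangs over the deck with its jaws across machine x. The pin head is at crop pixel (292,337) and the way down is clear. I'll descend, close and pull.

Call:
drive_tool(series=[[[0,0,0,-0.1,0.1,4,100],[0,0,0,-0.1,0.1,8,100],[0,0,0,-0.1,0.1,10,100],[0,0,0,-0.1,0.1,10.8,100],[0,0,0,-0.1,0.1,10.8,100],[0,0,0,-0.1,0.1,10.8,15],[0,0,0,-0.1,0.1,10.8,10],[0,0,0,-0.1,0.1,10.8,5],[0,0,0,-0.1,0.1,10.8,0],[0,0,0,-0.1,0.1,10.8,0],[0,0,0,-0.1,0.1,10.8,0],[0,0,0,-0.1,0.1,10.8,0]]])

```text
time: 3.05
tool_pos: [0.6042, 0.0292, 0.1422]
ee_rot: [3.142, -0.0, 1.402]
wrist_force: [-0.1, 0.0, 0.7]
width: 0.0412
```

```bash
python3 - <<'E'
from h import *
st()
E
```

```text
{'time': 3.05, 'tool_pos': [0.6042, 0.0292, 0.1422], 'ee_rot': [3.1415, -0.0003, 1.4024], 'wrist_force': [-0.1121, 0.0432, 0.6813], 'width': 0.0412, 'joint_positions': [-0.0455, 0.2285, 1.3351, 0.0003, 1.5779, 0.1228]}
```

Fingers are still closing, so I'll wait and then pull.

Call:
drive_tool(series=[[[0,0,0,0,0,0,0],[0,0,0,0,0,0,0],[0,0,0,0,0,0,0],[0,0,0,0,0,0,0],[0,0,0,0,0,0,0],[0,0,0,0,0,0,0]]])

```text
time: 3.65
tool_pos: [0.6042, 0.0292, 0.1422]
ee_rot: [3.141, -0.0, 1.402]
wrist_force: [0.6, -0.1, -0.3]
width: 0.0216
```

```bash
python3 - <<'E'
from h import *
st()
E
```

```text
{'time': 3.65, 'tool_pos': [0.6042, 0.0292, 0.1422], 'ee_rot': [3.1415, -0.0003, 1.4024], 'wrist_force': [0.5681, -0.0694, -0.3115], 'width': 0.0216, 'joint_positions': [-0.0455, 0.2285, 1.3351, 0.0003, 1.5779, 0.1228]}
```

Call:
drive_tool(series=[[[0,0,0,0,0,0,0],[0,0,0,0,0,0,0],[0,0,0,0,0,-0.4,0],[0,0,0,0,0,-0.8,0],[0,0,0,0,0,-1.4,0],[0,0,0,0,0,-2.5,0],[0,0,0,0,0,-4.5,0],[0,0,0,0,0,-7,0],[0,0,0,0,0,-9,0],[0,0,0,0,0,-9,0]]])

```text
time: 4.65
tool_pos: [0.6059, 0.0293, 0.2385]
ee_rot: [3.132, -0.002, 1.403]
wrist_force: [0.1, -0.8, -0.4]
width: 0.0215
```

```bash
python3 - <<'E'
from h import *
st(); print(delta((.43,.346,.16),(np.pi,0,1.4)))
s=snap('side','side2.png'); c=s['img'][120:280,200:400]; cv2.imwrite('pics/c2.png',cv2.resize(c,None,fx=3.7,fy=3.7))
s=snap('top','top2.png'); c=s['img'][130:290,160:360]; cv2.imwrite('pics/c2t.png',cv2.resize(c,None,fx=3.7,fy=3.7))
E
```

```text
{'time': 4.65, 'tool_pos': [0.6059, 0.0293, 0.2385], 'ee_rot': [3.1319, -0.0017, 1.4026], 'wrist_force': [0.081, -0.8309, -0.411], 'width': 0.0215, 'joint_positions': [-0.0455, 0.2034, 1.1749, 0.0005, 1.7534, 0.1228]}
[ 1.000e-02 -2.000e-03  3.000e-03  2.827e+01 -2.272e+01  7.680e+00]
```

View pics/c2.png

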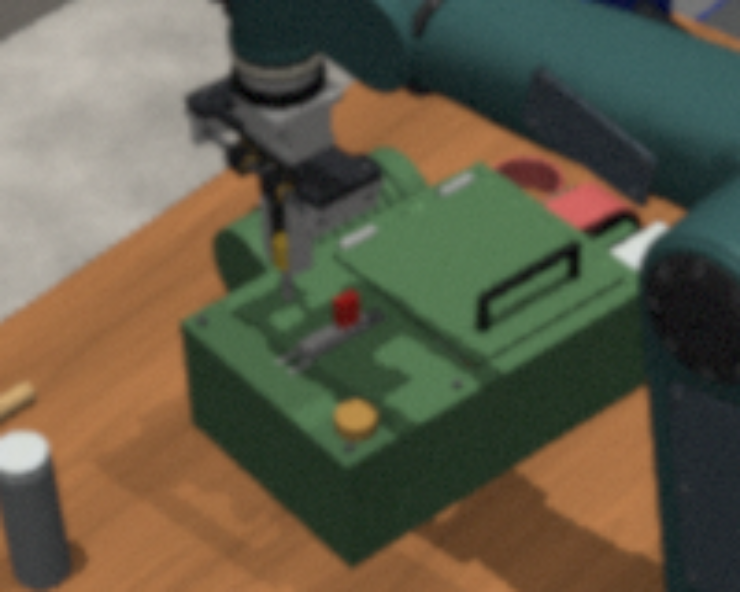

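The pin is held, with its head at (280,250) and its shaft below it, and the catch and tin have not moved. Next I carry it over the tray.

Call:
drive_tool(series=[[[0,0,0,3,-2.4,0,0],[0,0,0,6.4,-5.1,0,0],[0,0,0,9.9,-8,0,0],[0,0,0,13.5,-10.8,0,0],[0,0,0,17,-13.7,0,0],[0,0,0,20.6,-16.6,2,0],[0,0,0,24,-19.3,4,0],[0.01,0,0,26.8,-21.5,6,0],[0.01,0,0,28.3,-22.7,7.7,0],[0.01,0,0,28.3,-22.7,7.7,0],[0.01,0,0,28.3,-22.7,7.7,0]]])

```text
time: 5.85
tool_pos: [0.4274, 0.3458, 0.155]
ee_rot: [-3.132, 0.002, 1.403]
wrist_force: [0.2, -0.6, -0.4]
width: 0.0213
```

```bash
python3 - <<'E'
from h import *
st(); print(delta((.43,.346,.047),(np.pi,0,1.4)))
s=snap('side','side3.png'); c=s['img'][220:420,140:390]; cv2.imwrite('pics/c3.png',cv2.resize(c,None,fx=3,fy=3))
E
```

```text
{'time': 5.85, 'tool_pos': [0.4274, 0.3458, 0.155], 'ee_rot': [-3.1321, 0.0019, 1.4034], 'wrist_force': [0.178, -0.5797, -0.436], 'width': 0.0213, 'joint_positions': [0.5738, 0.1079, 1.4483, 0.0051, 1.5937, 0.7413]}
[-1.000e-02  2.000e-03  3.000e-03  9.000e-02  3.500e-01  1.079e+01]
```

View pics/c3.png

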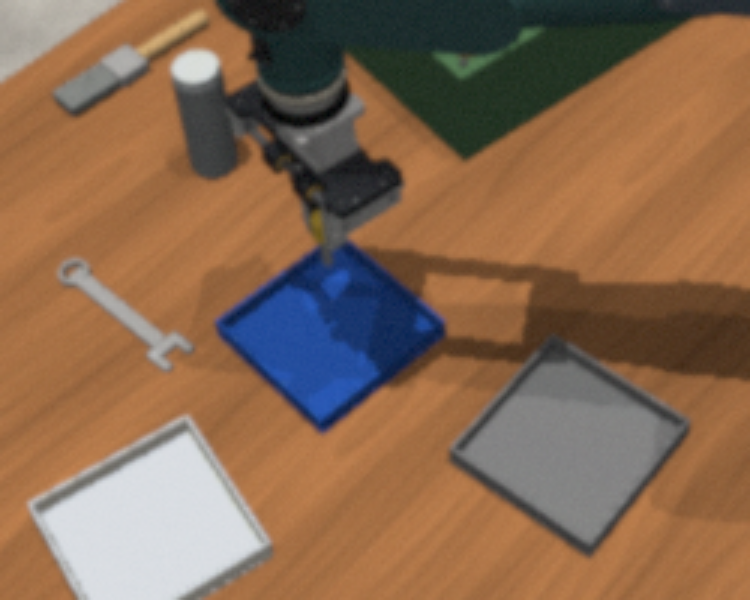

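Call:
drive_tool(series=[[[-0.01,0,0,0.1,0.3,3,0],[-0.01,0,0,0.1,0.3,6,0],[-0.01,0,0,0.1,0.3,8.5,0],[-0.01,0,0,0.1,0.3,10,0],[-0.01,0,0,0.1,0.3,10.6,0],[-0.01,0,0,0.1,0.3,10.6,0],[-0.01,0,0,0.1,0.3,10.6,30],[-0.01,0,0,0.1,0.3,10.6,60],[-0.01,0,0,0.1,0.3,10.6,100],[-0.01,0,0,0.1,0.3,10.6,100],[-0.01,0,0,0.1,0.3,10.6,100],[-0.01,0,0,0.1,0.3,10.6,100],[-0.01,0,0,0.1,0.3,10.6,100],[-0.01,0,0,0.1,0.3,10.6,100]]])

```text
time: 7.3
tool_pos: [0.4307, 0.3462, 0.0501]
ee_rot: [3.139, 0.0, 1.402]
wrist_force: [0.1, 0.1, 0.3]
width: 0.0807
```

```bash
python3 - <<'E'
from h import *
st()
s=snap('side','side4.png'); c=s['img'][220:420,140:390]; cv2.imwrite('pics/c4.png',cv2.resize(c,None,fx=3,fy=3))
E
```

```text
{'time': 7.3, 'tool_pos': [0.4307, 0.3462, 0.0501], 'ee_rot': [3.1395, 0.0004, 1.4022], 'wrist_force': [0.1472, 0.1271, 0.2571], 'width': 0.0807, 'joint_positions': [0.5756, 0.1742, 1.5883, -0.0017, 1.3777, 0.7445]}
```

View pics/c4.png

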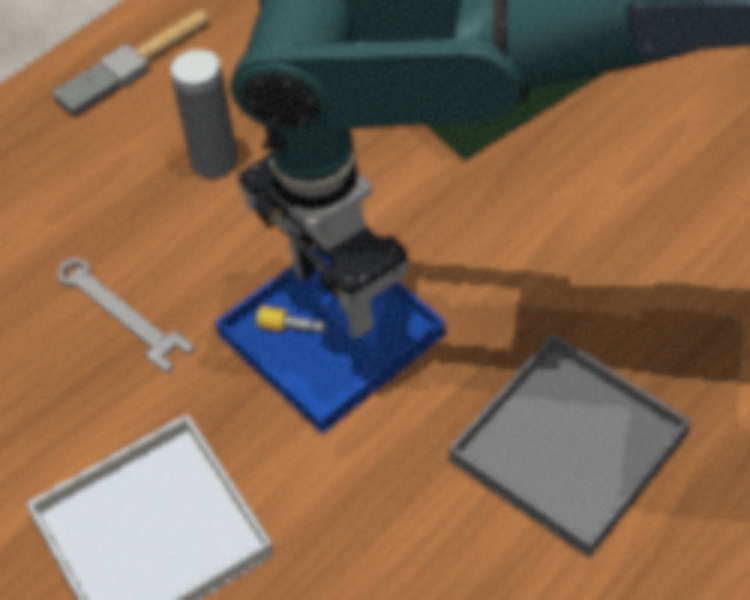

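The pin lies in the blue tray, head at (270,318) and tip at (320,325), clear of the fingers. Next I lift and go above the bar.

```bash
python3 - <<'E'
from h import *
print(MW((-.06,-.06,.25)),delta(MW((-.06,-.06,.25)),(np.pi,0,1.4003)))
E
```

```text
[ 0.49018949 -0.1594495   0.25      ] [ 2.000e-03  0.000e+00  2.000e-03 -4.886e+01  1.440e+01 -1.995e+01]
```

Call:
drive_tool(series=[[[0,0,0,0,0,-3,100],[0,0,0,0,0,-7,100],[0,0,0,0,0,-12,100],[0,0,0,0,0,-17,100],[0,0,0,-2,0.6,-20,100],[0,0,0,-6,1.8,-20,100],[0,0,0,-10.6,3.1,-20,100],[0,0,0,-15.3,4.5,-20,100],[0,0,0,-20,5.9,-20,100],[0,0,0,-24.7,7.3,-20,100],[0,0,0,-29.4,8.7,-20,100],[0,0,0,-34,10,-20,100],[0,0,0,-38.6,11.4,-20,100],[0,0,0,-43,12.7,-20,100],[0,0,0,-46.5,13.7,-20,100],[0,0,0,-48.9,14.4,-20,100],[0,0,0,-48.9,14.4,-20,100],[0,0,0,-48.9,14.4,-20,100]]])

```text
time: 9.15
tool_pos: [0.49, -0.1598, 0.2503]
ee_rot: [3.14, -0.001, 1.401]
wrist_force: [-0.1, -0.0, 0.7]
width: 0.0941
```

```bash
python3 - <<'E'
from h import *
st(); print(delta(MW((-.06,-.06,.152)),(np.pi,0,1.4003)))
for n in('side','top'):
    s=snap(n,n+'5.png')
E
```

```text
{'time': 9.15, 'tool_pos': [0.49, -0.1598, 0.2503], 'ee_rot': [3.1402, -0.0005, 1.4012], 'wrist_force': [-0.0638, -0.0361, 0.666], 'width': 0.0941, 'joint_positions': [-0.4259, 0.0044, 1.3689, 0.0009, 1.767, -0.2562]}
[ 1.00e-03 -1.00e-03  1.00e-03  4.00e-02 -0.00e+00  9.83e+00]
```

View pics/side5.png

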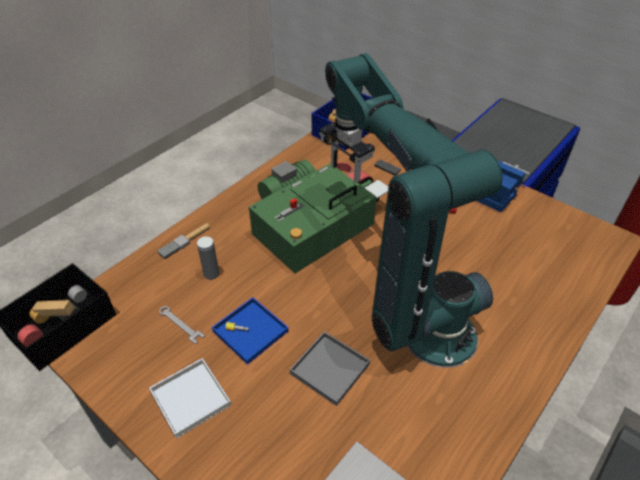

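View pics/top5.png

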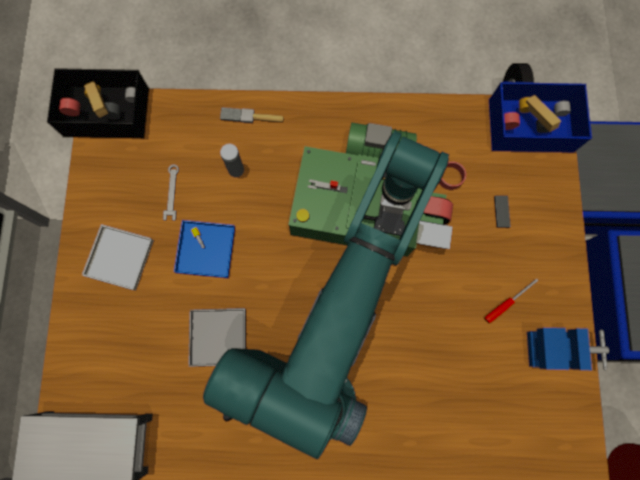

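The pin is well inside the tray (head near (196,231) in the top view), and the gripper is over the bar. I'll descend and close on it.

Call:
drive_tool(series=[[[0,0,0,0,0,4,100],[0,0,0,0,0,7.5,100],[0,0,0,0,0,9.3,100],[0,0,0,0,0,9.7,100],[0,0,0,0,0,9.7,60],[0,0,0,0,0,9.7,30],[0,0,0,0,0,9.7,0],[0,0,0,0,0,9.7,0],[0,0,0,0,0,9.7,0],[0,0,0,0,0,9.7,0],[0,0,0,0,0,9.7,0],[0,0,0,0,0,9.7,0],[0,0,0,0,0,9.7,0],[0,0,0,0,0,9.7,0],[0,0,0,0,0,9.7,0],[0,0,0,0,0,9.7,0],[0,0,0,0,0,9.7,0],[0,0,0,0,0,9.7,0],[0,0,0,0,0,9.7,0]]])

```text
time: 11.15
tool_pos: [0.492, -0.1591, 0.1537]
ee_rot: [3.136, -0.0, 1.404]
wrist_force: [4.7, -1.0, -2.6]
width: 0.0112
```

```bash
python3 - <<'E'
from h import *
st()
E
```

```text
{'time': 11.15, 'tool_pos': [0.492, -0.1591, 0.1537], 'ee_rot': [3.1355, -0.0001, 1.4035], 'wrist_force': [4.6657, -0.9593, -2.6228], 'width': 0.0112, 'joint_positions': [-0.4236, 0.0254, 1.5383, 0.0016, 1.5721, -0.2564]}
```

Call:
drive_tool(series=[[[0,0,0,0,0.05,-0.3,0],[0,0,0,0,0.1,-0.5,0],[0,0,0,0,0.15,-0.7,0],[0,0,0,0,0.15,-0.7,0]]])

```text
time: 11.55
tool_pos: [0.4937, -0.1594, 0.1605]
ee_rot: [3.135, -0.0, 1.404]
wrist_force: [4.4, -0.8, -6.3]
width: 0.011
```

```bash
python3 - <<'E'
from h import *
st()
E
```

```text
{'time': 11.55, 'tool_pos': [0.4937, -0.1594, 0.1605], 'ee_rot': [3.1352, -0.0002, 1.4036], 'wrist_force': [4.4081, -0.7638, -6.3407], 'width': 0.011, 'joint_positions': [-0.4229, 0.0262, 1.5239, 0.0018, 1.5854, -0.2556]}
```

Call:
drive_tool(series=[[[0,0,0,0,0.05,-0.2,0],[0,0,0,0,0.1,-0.4,0],[0,0,0,0,0.15,-0.6,0],[0,0,0,0,0.15,-0.6,0],[0,0,0,0,0.15,-0.6,0]]])

```text
time: 12.05
tool_pos: [0.4938, -0.1594, 0.1613]
ee_rot: [-3.141, -0.001, 1.403]
wrist_force: [7.2, -2.5, -20.9]
width: 0.011
```

```bash
python3 - <<'E'
from h import *
st()
s=snap('side','side6.png'); c=s['img'][120:280,240:440]; cv2.imwrite('pics/c6.png',cv2.resize(c,None,fx=3.7,fy=3.7))
E
```

```text
{'time': 12.05, 'tool_pos': [0.4938, -0.1594, 0.1613], 'ee_rot': [-3.1414, -0.0014, 1.4033], 'wrist_force': [7.1696, -2.4835, -20.9399], 'width': 0.011, 'joint_positions': [-0.4224, 0.0312, 1.517, 0.0013, 1.5938, -0.2548]}
```

View pics/c6.png

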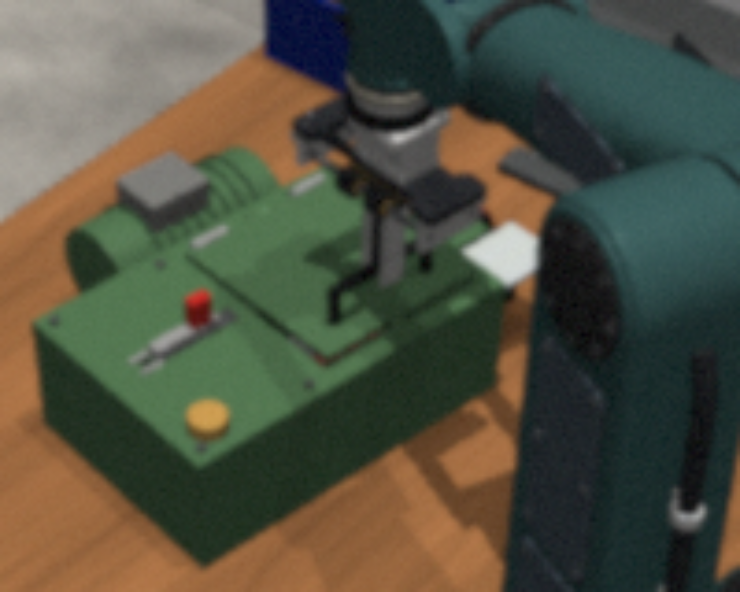

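The cover stopped hard after about 7.6 mm, with 21 N of pull, so it is caught. I'll lower it and release.

Call:
drive_tool(series=[[[0,0,0,0,0,0.2,0],[0,0,0,0,-0.1,0.5,0],[0,0,0,0,-0.2,0.8,0],[0,0,0,0,-0.2,0.8,0],[0,0,0,0,-0.2,0.8,0],[0,0,0,0,-0.2,0.8,20],[0,0,0,0,-0.2,0.8,50],[0,0,0,0,-0.2,0.8,50],[0,0,0,0,-0.2,0.8,50],[0,0,0,0,-0.2,0.8,50],[0,0,0,0,-0.2,0.8,50],[0,0,0,0,-0.2,-3,50],[0,0,0,0,-0.2,-7,30],[0,0,0,0,-0.2,-10,0],[0,0,0,0,-0.2,-10,0]]])

```text
time: 13.6
tool_pos: [0.4938, -0.1601, 0.2671]
ee_rot: [3.132, 0.001, 1.403]
wrist_force: [0.7, -0.5, 0.4]
width: 0.0262
```

```bash
python3 - <<'E'
from h import *
st()
for m in ((.02,.045,.25),(.02,.045,.157)): print(MW(m),delta(MW(m),(np.pi,0,1.4003)))
print(delta((.6,-.05,.25),(np.pi,0,1.4003+np.pi/2)))
s=snap('top','top7.png'); c=s['img'][130:260,280:460]; cv2.imwrite('pics/c7.png',cv2.resize(c,None,fx=4,fy=4))
s=snap('side','side7.png'); c=s['img'][120:280,240:440]; cv2.imwrite('pics/c7s.png',cv2.resize(c,None,fx=3.7,fy=3.7))
E
```

```text
{'time': 13.6, 'tool_pos': [0.4938, -0.1601, 0.2671], 'ee_rot': [3.1317, 0.0012, 1.4033], 'wrist_force': [0.698, -0.4852, 0.4192], 'width': 0.0262, 'joint_positions': [-0.4236, 0.0065, 1.3339, 0.0014, 1.7914, -0.2558]}
[ 0.58684538 -0.069546    0.25      ] [1.000e-02 1.000e-03 3.000e-03 1.048e+01 7.650e+00 1.770e+00]
[ 0.58684538 -0.069546    0.157     ] [1.000e-02 1.000e-03 3.000e-03 1.049e+01 7.550e+00 1.107e+01]
[ 7.000e-03  9.000e-03 -1.568e+00  1.263e+01  8.620e+00  1.780e+00]
```

View pics/c7s.png

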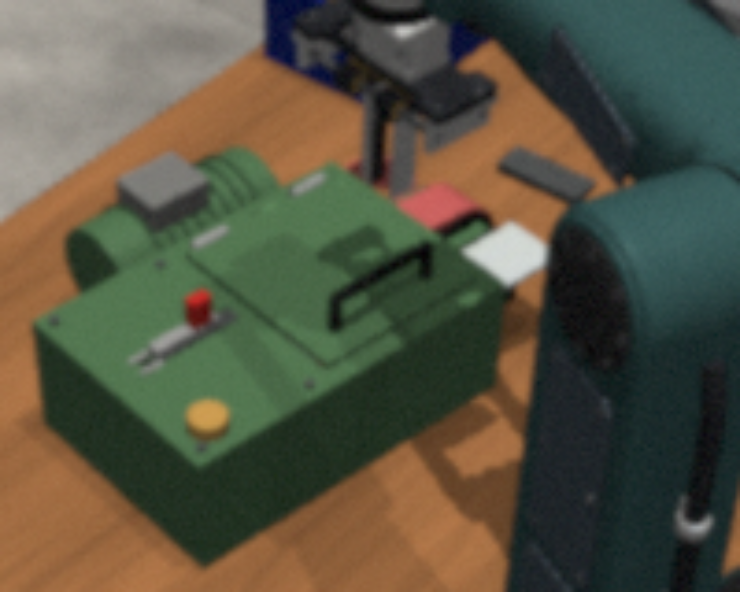

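The cover is shut again and the catch is untouched at (199,308). Next I go beside the catch, on its -y side, with the fingers shut.

Call:
drive_tool(series=[[[0,0,0,3,2.2,0,0],[0.01,0,0,6.5,4.8,0,0],[0.01,0,0,9.5,7,0,0],[0.01,0,0,10.5,7.6,1.8,0],[0.01,0,0,10.5,7.6,5.5,0],[0.01,0,0,10.5,7.6,9,0],[0.01,0,0,10.5,7.6,11,0],[0.01,0,0,10.5,7.6,11.8,0],[0.01,0,0,10.5,7.6,11.8,0],[0.01,0,0,10.5,7.6,11.8,0]]])

```text
time: 14.7
tool_pos: [0.5849, -0.0685, 0.1443]
ee_rot: [-3.133, -0.001, 1.403]
wrist_force: [-0.2, 0.9, -0.4]
width: 0.0004
```

```bash
python3 - <<'E'
from h import *
st()
for m in ((.02,.06,.150),(.02,.096,.15)): print(delta(MW(m),(np.pi,0,1.4003)))
s=snap('side','side8.png'); c=s['img'][120:280,240:440]; cv2.imwrite('pics/c8s.png',cv2.resize(c,None,fx=3.7,fy=3.7))
E
```

```text
{'time': 14.7, 'tool_pos': [0.5849, -0.0685, 0.1443], 'ee_rot': [-3.1332, -0.0011, 1.4031], 'wrist_force': [-0.2407, 0.9149, -0.4176], 'width': 0.0004, 'joint_positions': [-0.2132, 0.1988, 1.3661, 0.0007, 1.585, -0.0455]}
[-8.00e-03 -1.00e-03  3.00e-03  1.43e+00  2.10e-01 -5.70e-01]
[-8.00e-03 -1.00e-03  3.00e-03  5.03e+00  2.20e-01 -5.60e-01]
```

View pics/c8s.png

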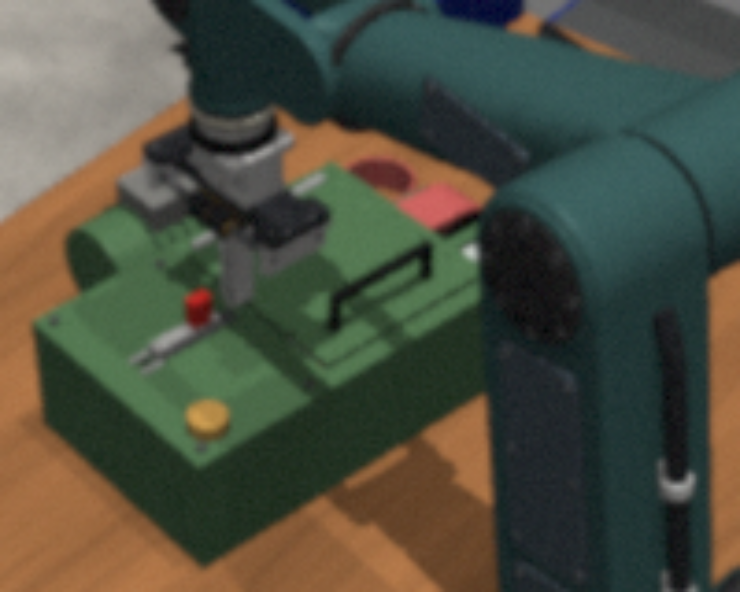

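Call:
drive_tool(series=[[[-0.008,0,0,0.5,0.2,-0.5,0],[-0.008,0,0,1.2,0.2,-0.5,0],[-0.008,0,0,1.8,0.2,-0.5,0],[-0.008,0,0,2.3,0.2,-0.5,0],[-0.008,0,0,2.8,0.2,-0.5,0],[-0.008,0,0,3.3,0.2,-0.5,0],[-0.008,0,0,3.8,0.2,-0.5,0],[-0.008,0,0,4.2,0.2,-0.5,0],[-0.008,0,0,4.2,0.2,-0.5,0]]])

```text
time: 15.65
tool_pos: [0.5946, -0.0267, 0.1502]
ee_rot: [3.14, -0.002, 1.404]
wrist_force: [-0.2, -0.8, 0.7]
width: 0.0008
```

```bash
python3 - <<'E'
from h import *
st()
o=robot.get_obs()['tool_pos']-np.r_[X[:2],0]; c,s=np.cos(X[2]),np.sin(X[2]); print(c*o[0]+s*o[1],-s*o[0]+c*o[1])
E
```

```text
{'time': 15.65, 'tool_pos': [0.5946, -0.0267, 0.1502], 'ee_rot': [3.1401, -0.0018, 1.4038], 'wrist_force': [-0.2236, -0.786, 0.7478], 'width': 0.0008, 'joint_positions': [-0.1412, 0.2026, 1.3501, 0.0018, 1.5874, 0.0258]}
0.020347249562858223 0.08849821030788439
```

Now at y = 88.5 mm and still free, so I push on to the stop.

Call:
drive_tool(series=[[[0,0,0,0.3,0,0,0],[0,0,0,0.5,0,0,0],[0,0,0,0.7,0,0,0],[0,0,0,0.9,0,0,0],[0,0,0,1.0,0,0,0],[0,0,0,1.0,0,0,0]]])

```text
time: 16.25
tool_pos: [0.5957, -0.0197, 0.1501]
ee_rot: [3.141, 0.004, 1.402]
wrist_force: [-1.6, -9.5, 2.2]
width: 0.0002
```

```bash
python3 - <<'E'
from h import *
st()
o=robot.get_obs()['tool_pos']-np.r_[X[:2],0]; c,s=np.cos(X[2]),np.sin(X[2]); print(c*o[0]+s*o[1],-s*o[0]+c*o[1])
E
```

```text
{'time': 16.25, 'tool_pos': [0.5957, -0.0197, 0.1501], 'ee_rot': [3.1406, 0.0039, 1.402], 'wrist_force': [-1.6286, -9.4676, 2.1803], 'width': 0.0002, 'joint_positions': [-0.1259, 0.2054, 1.3468, -0.0039, 1.5885, 0.0429]}
0.02027588422487716 0.09560231728187965
```

Call:
drive_tool(series=[[[0,0,0,0.4,0,0,0],[0,0,0,0.6,0,0,0],[0,0,0,0.6,0,0,0]]])

```text
time: 16.55
tool_pos: [0.5957, -0.0196, 0.1502]
ee_rot: [3.141, 0.015, 1.398]
wrist_force: [-2.4, -15.7, 2.4]
width: 0.0003
```

```bash
python3 - <<'E'
from h import *
st()
o=robot.get_obs()['tool_pos']-np.r_[X[:2],0]; c,s=np.cos(X[2]),np.sin(X[2]); print(c*o[0]+s*o[1],-s*o[0]+c*o[1])
E
```

```text
{'time': 16.55, 'tool_pos': [0.5957, -0.0196, 0.1502], 'ee_rot': [3.1412, 0.0152, 1.3984], 'wrist_force': [-2.3791, -15.7168, 2.4377], 'width': 0.0003, 'joint_positions': [-0.1191, 0.207, 1.3447, -0.0152, 1.5903, 0.0531]}
0.020210524617100434 0.09568696211817265
```

The catch stays at 95.7 mm while the force climbs from 9.5 to 15.7 N, so it is at its hard stop. I'll back off and rise.

Call:
drive_tool(series=[[[0,0,0,-1,0,0,0],[0,0,0,-1.5,0,0,0],[0,0,0,-1.5,0,-4,0],[0,0,0,-1.5,0,-9,30],[0,0,0,-1.5,0,-11,60],[0,0,0,-1.5,0,-11,60]]])

```text
time: 17.15
tool_pos: [0.5951, -0.0319, 0.2651]
ee_rot: [3.133, 0.013, 1.4]
wrist_force: [0.6, 0.3, 0.1]
width: 0.0212
```

```bash
python3 - <<'E'
from h import *
st(); print(delta(MW((-.058,-.06,.25)),(np.pi,0,1.4003)))
s=snap('side','side9.png'); c=s['img'][120:280,240:440]; cv2.imwrite('pics/c9s.png',cv2.resize(c,None,fx=3.7,fy=3.7))
E
```

```text
{'time': 17.15, 'tool_pos': [0.5951, -0.0319, 0.2651], 'ee_rot': [3.1327, 0.013, 1.3995], 'wrist_force': [0.6454, 0.2613, 0.1093], 'width': 0.0212, 'joint_positions': [-0.1408, 0.1821, 1.1477, -0.0136, 1.8033, 0.0273]}
[ 9.000e-03  1.300e-02 -1.000e-03 -1.434e+01 -7.980e+00  1.630e+00]
```

View pics/c9s.png

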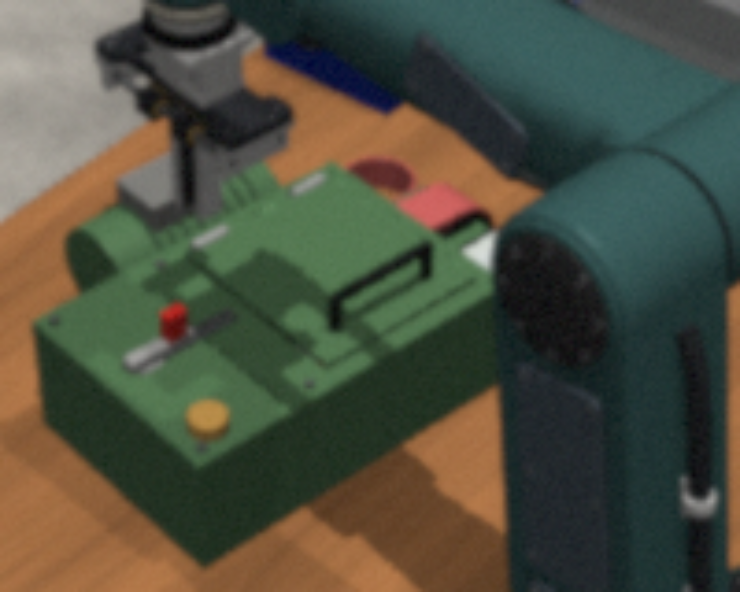

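The catch has moved along to (174,322), its foot covering the bore. Back to the bar.

Call:
drive_tool(series=[[[0,0,0,-3.5,-2,0,80],[0.009,0.013,0,-7.5,-4.2,0,80],[0.009,0.013,0,-11.5,-6.4,0,80],[0.009,0.013,0,-14,-7.8,1,80],[0.009,0.013,0,-14.3,-8,1.6,80],[0.009,0.013,0,-14.3,-8,1.6,80]]])

```text
time: 17.8
tool_pos: [0.4895, -0.1588, 0.2438]
ee_rot: [-3.13, -0.002, 1.398]
wrist_force: [0.4, 0.7, 0.0]
width: 0.0728
```

```bash
python3 - <<'E'
from h import *
st(); print(delta(MW((-.058,-.06,.153)),(np.pi,0,1.4003)))
E
```

```text
{'time': 17.8, 'tool_pos': [0.4895, -0.1588, 0.2438], 'ee_rot': [-3.1305, -0.0022, 1.3982], 'wrist_force': [0.3742, 0.7261, 0.0179], 'width': 0.0728, 'joint_positions': [-0.4234, 0.0126, 1.3733, -0.0007, 1.767, -0.2509]}
[-1.10e-02 -2.00e-03 -2.00e-03 -7.00e-02  3.80e-01  9.08e+00]
```

Call:
drive_tool(series=[[[-0.011,0,0,-0.1,0.4,4,80],[-0.011,0,0,-0.1,0.4,7.5,80],[-0.011,0,0,-0.1,0.4,9,80],[-0.011,0,0,-0.1,0.4,9,80],[-0.011,0,0,-0.1,0.4,9,30],[-0.011,0,0,-0.1,0.4,9,0],[-0.011,0,0,-0.1,0.4,9,0],[-0.011,0,0,-0.1,0.4,9,0],[-0.011,0,0,-0.1,0.4,9,0],[-0.011,0,0,-0.1,0.4,9,0],[-0.011,0,0,-0.1,0.4,9,0],[-0.011,0,0,-0.1,0.4,9,0],[-0.011,0,0,-0.1,0.4,9,0],[-0.011,0,0,-0.1,0.4,9,0],[-0.011,0,0,-0.1,0.4,9,0],[-0.011,0,0,-0.1,0.4,9,0]]])

```text
time: 19.4
tool_pos: [0.4918, -0.16, 0.1537]
ee_rot: [-3.14, -0.002, 1.398]
wrist_force: [-3.4, -0.1, 0.5]
width: 0.0109
```

```bash
python3 - <<'E'
from h import *
st()
r,a=174.9,.2366
for th in np.arange(0,1.01,.1): print(round(th,1),'ty',round((r*np.cos(a)-r*np.cos(th+a))/10,2),'tz',round((r*np.sin(a)-r*np.sin(th+a))/10,2))
E
```

```text
{'time': 19.4, 'tool_pos': [0.4918, -0.16, 0.1537], 'ee_rot': [-3.1402, -0.0021, 1.3981], 'wrist_force': [-3.3664, -0.1093, 0.4917], 'width': 0.0109, 'joint_positions': [-0.4254, 0.0315, 1.5319, 0.0017, 1.5801, -0.2527]}
0.0 ty 0.0 tz 0.0
0.1 ty 0.49 tz -1.68
0.2 ty 1.15 tz -3.3
0.3 ty 1.97 tz -4.84
0.4 ty 2.94 tz -6.3
0.5 ty 4.05 tz -7.65
0.6 ty 5.28 tz -8.88
0.7 ty 6.64 tz -9.99
0.8 ty 8.1 tz -10.95
0.9 ty 9.65 tz -11.77
1.0 ty 11.27 tz -12.42
```

Bar gripped (10.9 mm). Next I lift along the arc, first to 0.4 rad.

Call:
drive_tool(series=[[[0,0,0,0,0.2,-0.8,0],[0,0,0,0,0.5,-1.7,0],[0,0,0,0,0.8,-2.5,0],[0,0,0,0,1.15,-3.3,0],[0,0,0,0,1.55,-4.1,0],[0,0,0,0,2,-4.85,0],[0,0,0,0,2.45,-5.6,0],[0,0,0,0,2.95,-6.3,0],[0,0,0,0,2.95,-6.3,0]]])

```text
time: 20.3
tool_pos: [0.5209, -0.1649, 0.219]
ee_rot: [-3.14, -0.002, 1.398]
wrist_force: [-5.9, 1.0, -0.6]
width: 0.0109
```

```bash
python3 - <<'E'
from h import *
st()
s=snap('side','side10.png'); c=s['img'][80:280,220:470]; cv2.imwrite('pics/c10s.png',cv2.resize(c,None,fx=3,fy=3))
E
```

```text
{'time': 20.3, 'tool_pos': [0.5209, -0.1649, 0.219], 'ee_rot': [-3.1401, -0.0023, 1.3984], 'wrist_force': [-5.864, 1.0222, -0.6042], 'width': 0.0109, 'joint_positions': [-0.4116, 0.0784, 1.3537, 0.0019, 1.7116, -0.239]}
```

View pics/c10s.png

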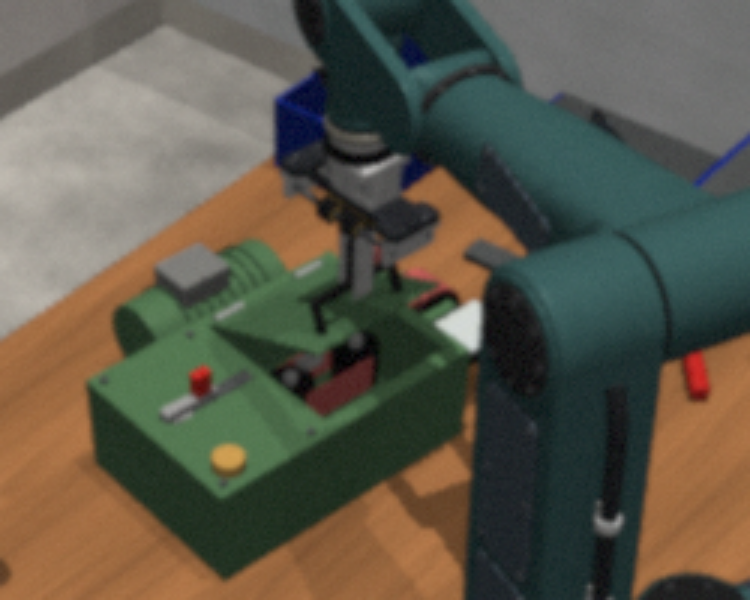

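The cover is free and opens with the belt showing beneath it. I carry on to about 0.85 rad.

Call:
drive_tool(series=[[[0,0,0,0,0.55,-0.7,0],[0,0,0,0,1.1,-1.35,0],[0,0,0,0,1.7,-2,0],[0,0,0,0,2.35,-2.6,0],[0,0,0,0,3,-3.15,0],[0,0,0,0,3.7,-3.7,0],[0,0,0,0,4.4,-4.2,0],[0,0,0,0,5.15,-4.65,0],[0,0,0,0,5.9,-5.1,0],[0,0,0,0,5.9,-5.1,0],[0,0,0,0,5.9,-5.1,0],[0,0,0,0,5.9,-5.1,0],[0,0,0,0,5.9,-5.1,0]]])

```text
time: 21.65
tool_pos: [0.5793, -0.1748, 0.2721]
ee_rot: [3.14, -0.002, 1.399]
wrist_force: [-4.5, 2.9, 3.9]
width: 0.0113
```

```bash
python3 - <<'E'
from h import *
st()
o=robot.get_obs(); d=o['tool_pos']-np.r_[X[:2],0]; c,s=np.cos(X[2]),np.sin(X[2]); mx=c*d[0]+s*d[1]; z=d[2]+.018
print('theta',np.arctan2(z-.1305,.11-mx)-.2366,'radius',np.hypot(z-.1305,.11-mx),'qvel',abs(o['qvel']).max())
s=snap('side','side11.png'); c=s['img'][80:280,220:470]; cv2.imwrite('pics/c11s.png',cv2.resize(c,None,fx=3,fy=3))
s=snap('top','top11.png'); 
im=s['img']; hsv=cv2.cvtColor(im,cv2.COLOR_BGR2HSV); m=cv2.inRange(hsv,(20,120,60),(35,255,255)); m[:,:170]=0;m[:,240:]=0; m[:215]=0;m[285:]=0
v,u=np.nonzero(m); print('pin head',u.mean(),v.mean(),plane(s,u.mean(),v.mean(),.015))
E
```

```text
{'time': 21.65, 'tool_pos': [0.5793, -0.1748, 0.2721], 'ee_rot': [3.1401, -0.0023, 1.399], 'wrist_force': [-4.4919, 2.859, 3.9427], 'width': 0.0113, 'joint_positions': [-0.3882, 0.2089, 1.1024, 0.0027, 1.8293, -0.2158]}
theta 0.871814564572117 radius 0.1783769103073843 qvel 0.002846457507434524
pin head 195.17021276595744 231.68085106382978 [0.48328867 0.37950874 0.015     ]
```

View pics/c11s.png

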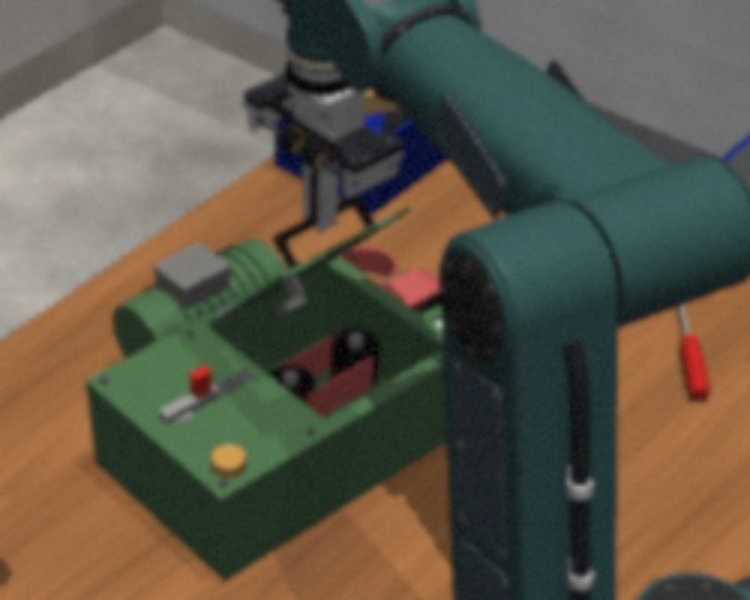

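View pics/top11.png

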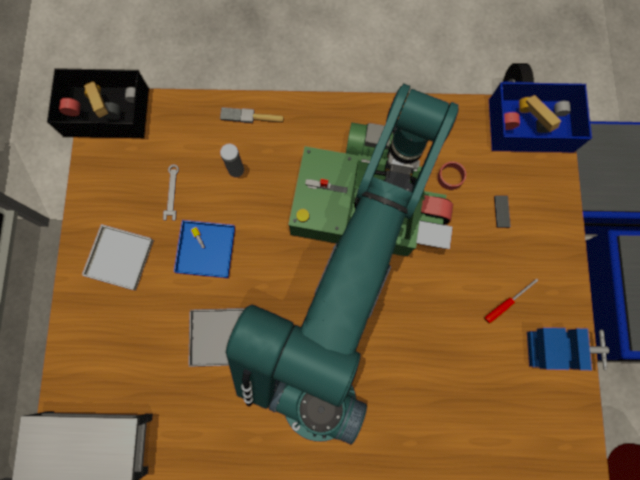

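The cover stands open at about 0.87 rad with the bar between the fingers, the pin lies in the tray at (197,237), and the bystanders are where they were. The arm is still, so I hand in.

```bash
python3 - <<'E'
from h import *
st(); print(robot.close_job())
E
```

```text
{'time': 21.75, 'tool_pos': [0.5793, -0.1748, 0.2722], 'ee_rot': [3.14, -0.0023, 1.399], 'wrist_force': [-4.4938, 2.7209, 3.3408], 'width': 0.0108, 'joint_positions': [-0.3883, 0.2088, 1.1024, 0.0027, 1.8293, -0.2158]}
the job is handed in; nothing more can be done
None
```

The job is handed in at about 21.8 s, with the gripper holding the cover open by its bar at about 0.87 rad (half way is 0.6); no verdict was reported.

- **Pin:** I pulled it out of its detent and put it in the blue tray. The last picture shows it lying there, its middle roughly 40 mm from the tray's centre.
- **Tug:** The cover rose 7.6 mm and stopped hard at about 21 N, so it was caught. I lowered it again.
- **Catch:** I pushed it towards the pin's bore until it stopped moving while the push rose from 9.5 to 15.7 N. The last picture shows it there.
- **Cover:** It then lifted freely, and the arm was still at the end with the fingers 10.8 mm apart on the bar.
- **Bystanders:** They look unmoved in the last pictures. I compared them by eye and did not measure them.

**Small disagreements:** The bar's arc measured 178 mm from the hinge, against the expected 175 mm. The catch's stop was about 1.7 mm beyond the position I predicted. The bar read about 11 mm between the fingers instead of 12. All are about the size of the calibration error and finger give I expected.

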